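# Lay the telescopic brush in its tray, draw it to the second stop, hold it ready

### The job

Make the telescopic scrubbing brush ready for reaching up into the cooker hood: lay it flat in the long lane of the grey cleaning tray, with its white head down in the head pocket and its neck in the slot, and let go of it. Then squeeze its red button, draw the blue handle out past the first stop to the second (the end of its travel), and let the button spring out so that the brush is locked long. Finally take the handle clear of the button, ease the head off the wall it was pulled against and lift the brush out, and finish still holding it level, a good 10 cm above the table; never drop the brush, and leave the other utensils where they are.

Things in the scene. Friction and masses are not known exactly. Their poses are not given: they have to be found in the camera images.
- brush: Telescopic brush's handle: box-shaped bar 190 long (x) x 30 wide (y) x 26 high (z), blue grip, light grey lock collar on the front 50 mm. Origin: centre of the handle's underside (x = -95 to +95 mm); x points to the head, z up as it lies flat. Starts flat on the table, pushed in and locked. About 0.21 kg in all; balances near x = 24 mm pushed in, x = 43 mm drawn out; held far from there it tips.
- grip (a point): Point on the handle's centre line, 30 mm in front of the brush's origin, 13 mm above its underside: a place to hold the brush with a pad either side, near its balance and clear of the button (which begins 62 mm in front of the origin).
- head (a point): Centre of the white brush head, 70 long x 50 wide x 24 high, 12 mm above its underside (short bristles, level with the handle's underside); 164 mm in front of the brush's origin pushed in, 264 mm drawn out. Between the handle's front and the head's back face 34 mm of bare aluminium rod show when pushed in: 12 mm thick, axis 15 mm above the underside.
- rod (a joint): How far the head and rod are drawn out of the handle: 0 pushed in, 0.050 first stop, 0.100 m second stop, also the end of its travel. Friction 1.5 N. Locked at each of the three places (2 mm of play) while the button is out, free to slide while it is pressed; if the button is let out on the way it catches at the next stop.
- button (a joint): How far the red button is pressed into the collar: 0 out, 0.006 m fully in, flush with the collar (the lock is free beyond 0.0045). Spring: about 3 N to start, 6 N fully in.
- button_face (a point): Centre of the red button's outer face: round stud 16 mm across, 6 mm proud of the handle's +y side, 70 mm in front of the brush's origin, 13.5 mm above its underside; it moves in with the button. A gripper closing across the handle here with 15 N or more presses it flush with one pad, while the other pad bears on the plain side.
- kit_tray: Grey moulded cleaning tray, fixed, 450 long (x) x 224 wide (y), walls 34 high, 5 thick, floor 5 thick. Origin: centre of its underside; x points to the head pocket. The brush lane, 140 wide, open above, runs along y = -37 mm from x = -220 mm to the neck wall at x = 129 to 135 mm. The narrow lane at y = +38 to +107 mm holds other tools.
- neck_slot (a point): Foot of the open-topped slot, 22 wide, in the middle of the neck wall (6 thick, 29 above the floor), at the height of the tray's inner floor; axes as the tray's. The brush's bare rod lies in it; drawn towards the tray's -x, the head's back bears on this wall and then rubs on it: ease the brush 5 to 10 mm back towards +x before lifting it out, or it tips in the fingers.
- pocket (a point): Middle of the head pocket's floor: an open-topped pocket 60 wide (y) x 85 long (x) x 29 deep between solid light grey shoulders, directly beyond the neck wall; axes as the tray's. The brush head lies here, the handle in the lane on the -x side.
- spare_head: Spare white brush head, 79 x 50 x 24, lying in the tray's narrow lane at its far end; leave it. Origin centre of its underside.
- palette_knife: Palette knife with dark wooden handle, 245 long, lying in the tray's narrow lane; leave it. Origin near its middle, underside.
- fork: Steel table fork, 185 long, on the table to the left, near the robot; leave it.
- pastry_brush: Wooden pastry brush with pale bristles, 210 long, on the table to the right; leave it. It does not telescope.
- oil_bottle: Amber glass bottle with black cap, 60 across, 190 high, to the left; leave it. Origin centre of its underside.
- spice_jar: Reddish spice jar with red cap, 44 across, 100 high, to the left; leave it. Origin centre of its underside.
- egg_bowl: White bowl, 120 across, 55 high, to the right; leave it. Origin centre of its underside.

How it is judged (in metres and radians):
On the way, in this order (a step that is already met when the one before it is completed fails the run):
1. the brush lies pushed in and locked in the tray, head in the pocket, let go (x of head in the frame of kit_tray between 0.167 and 0.188 m and y of head in the frame of kit_tray between -0.046 and -0.028 m and z of head in the frame of kit_tray below 0.021 m and z of brush in the frame of kit_tray below 0.009 m and x of brush in the frame of kit_tray below 0.03 m and angle between brush's own z axis and vertical below 0.1 rad and value of joint rod below 0.005 m and value of joint button below 0.002 m and contact force between brush and the fingers below 0.1 N), for 0.2 s.
2. with the head still in the pocket, the handle is drawn out to the second stop (value of joint rod above 0.096 m and x of head in the frame of kit_tray between 0.165 and 0.19 m and z of head in the frame of kit_tray below 0.035 m), for 0.1 s.
At the end, for the whole second after the job is handed in: The brush is drawn out to the second stop (96 mm or more) and locked there (button out, pressed in less than 2 mm), held still in the fingers, level within about 17 degrees, the handle's underside more than 85 mm and the head more than 75 mm above the table, not touching the tray (value of joint rod above 0.096 m and value of joint button below 0.002 m and height (world z) of brush above 0.085 m and height (world z) of head above 0.075 m and angle between brush's own z axis and vertical below 0.3 rad and contact force between brush and the fingers above 1 N and contact force between brush and kit_tray below 0.1 N and linear speed of brush below 0.03 m/s); the arm keeps its last pose, push and grip.
It fails at once if the brush is dropped: out of the fingers more than 50 mm above the table (height (world z) of brush above 0.05 m and contact force between brush and the fingers below 0.05 N).
It fails at once if another utensil is disturbed (moved more than 30 mm) (distance of any of spare_head, palette_knife, fork, pastry_brush, oil_bottle, spice_jar, egg_bowl from where it was at the start of the episode above 0.03 m).
It also fails if it takes over 61 s, if anything falls off the work surface, if the arm or the gripper's body presses on something with over 40 N, if the wrist force passes 120 N, or if a joint passes its speed limit or range.

### The arm

A 7-joint arm with a two-finger parallel gripper is mounted at the origin on the work surface. World frame = base frame: x ahead of the robot, y to its left, z up, the work surface at z = 0. Lengths are in mm, angles in rad, forces in N, time in s.
With the tool pointing down it reaches from about 400 to 900 mm from the base axis. Payload 5.6 kg.
Tool frame: the origin (TCP) lies midway between the tips of the shut fingers; the grasp point (between the pads) lies 19 mm behind it; x points along the fingers, y is the direction in which the jaws open and shut, and the axes are right-handed (so a half turn about x gives the same grasp; the last joint's range is limited). The gripper opens to 92 mm and grips with 3 to 60 N. Pads are 20 mm wide; open, the fingers measure 128 mm over their backs; the gripper's body (75 mm by 189 mm) begins 69 mm behind the grasp point.
Start: joints at [1.231, 0.468, -0.012, 1.603, 0.006, 1.071, -0.056], TCP at [190.057, -621.602, 177.392] pointing down, gripper open.
Joint ranges: [-2.53, 2.53], [-0.31, 2.02], [-1.57, 1.55], [0.28, 2.44], [-1.29, 4.43], [0.15, 1.84], [-2.92, 2.92]. Speed limits (rad/s): [2.57, 2.57, 3.14, 3.14, 3.14, 3.14, 3.14].

### API

Orientations are given as a rotation vector (axis times angle).
In Python, from cell import robot, grip, kin, viewer gives the robot as it stands. Calls block until the motion is done:
- robot.movep(position, orientation): joint-space move of the TCP to a pose.
- robot.servo_line(position, feed=150, rotation=None): straight line of the TCP; rotation=None keeps the orientation; feed is the mean speed in mm/s.
- robot.goto_joints(angles): joint-space move.
- grip(opening, newtons=None): opening from 0.0 (shut) to 1.0 (fully open); newtons is the grip in N (None keeps the last); returns when the fingers have stopped.
- robot.hold(seconds).
- kin.ik(position, orientation): joint angles nearest the present ones, or None.
- robot.observe(): the state.
- viewer.read_camera(name): name is "side" or "top"; returns the picture (480x640x3 uint8, red, green, blue); there is no depth.
- viewer.camera_info(name): a dict with "camera_matrix" (3x3 intrinsics, pixels), "R" (3x3) and "t" (3): a world point X has camera coordinates R X + t. Camera axes: x right, y down, z forward; pixel columns grow to the right and rows downward; lengths in mm; the calibration is good to about 2 mm. A picture is of the moment at which its call begins. camera_info takes no time and is no camera call.
A pose or a line that the arm cannot do raises robot.IKError and nothing moves.
- robot.job_done(): hands the job in, once; it reports no verdict.
Trained networks look in the newest picture that a camera, given by its name, has taken for a name from the list of things; names that differ only in an ending like _2 or _b are one class to them, and where a whole thing is asked for, a point or a joint stands for the part that bears it (a point fixed in the world has none). Each returns a list of dicts, best first, with "confidence" (0 to 1); they miss things now and then, are a little off and sometimes report something else, mostly with a low value. They report only what shows in the picture. A call takes as long as a camera call.
- viewer.silhouettes(name, camera): "mask" (480x640 bool, what is visible of it).
- viewer.pinpoint(name, camera): "at" ([x, y, z] in mm, in the coordinates of the camera as it stood for that picture, good to about 4 mm: a listed point, or the origin of a listed thing).
The state is a dict: "t": time; "joints": joint angles; "joint_velocities": joint speeds; "joint_torque": joint torques, N m; "tcp_pos": TCP position; "tcp_rot": TCP orientation; "contact_force": force on the tool from outside, world axes, zero at the start; "wrist_torque": the same for the moment, N m; "grip_width": opening from 0.0 (shut) to 1.0 (fully open).
Only numpy, scipy, OpenCV 4.12 (cv2) and the standard library are available. Lean on these libraries where they do the work, as an engineer would, in place of code of your own. Each camera call takes 0.05 s, during which the arm holds its last target. There are 200 camera calls.

## Working session

There is one attempt and no reset: what is moved stays moved. The work goes in short steps, each a Python script; the robot and the scene stay as the last script left them, time stands still between calls to the robot, and variables do not carry over. Pictures are saved under pics/ and viewed, about 8 in all and at most 12, crops included, and the job is handed in when it is done.

```bash
ls; mkdir -p pics
cat > h.py <<'E'
import numpy as np, cv2
from cell import robot, grip, kin, viewer
from scipy.spatial.transform import Rotation as Rn
def w(cam,p):
    c=viewer.camera_info(cam); return np.array(c["R"]).T@(np.array(p)-np.array(c["t"]))
def px(cam,X):
    c=viewer.camera_info(cam); q=np.array(c["R"])@np.array(X)+np.array(c["t"]); q=np.array(c["camera_matrix"])@q; return q[:2]/q[2]
def ray(cam,uv):
    c=viewer.camera_info(cam); R=np.array(c["R"]); d=R.T@np.linalg.inv(np.array(c["camera_matrix"]))@np.array([uv[0],uv[1],1.]); return -R.T@np.array(c["t"]), d/np.linalg.norm(d)
def find(names,cams=("top","side")):
    for n in names:
        for c in cams:
            for r in viewer.pinpoint(n,c)[:2]: print(n,c,round(r["confidence"],2),w(c,r["at"]).round(1))
def tri(a,b):
    (o,d),(p,e)=ray("top",a),ray("side",b)
    s=np.linalg.lstsq(np.c_[d,-e],p-o,rcond=None)[0]
    return (o+s[0]*d+p+s[1]*e)/2, np.linalg.norm(o+s[0]*d-p-s[1]*e)
def snap(cam,f):
    im=viewer.read_camera(cam); cv2.imwrite("pics/"+f,im[:,:,::-1]); return im
def down(yaw): # fingers down, jaws (tool y) along world yaw
    y=np.array([np.cos(yaw),np.sin(yaw),0]); x=np.array([0,0,-1.]); return Rn.from_matrix(np.c_[x,y,np.cross(x,y)]).as_rotvec()
E
python3 - <<'E'
from h import *
a=snap("top","top0.png"); b=snap("side","side0.png")
find(["brush","grip","head","button_face","kit_tray","neck_slot","pocket","spare_head","pastry_brush","palette_knife"])
print(robot.observe())
for c in ("top","side"):
    i=viewer.camera_info(c); print(c,-np.array(i["R"]).T@np.array(i["t"]),np.array(i["camera_matrix"]))
E
```

```text
pics
brush top 0.94 [535.9 194.2  -2.7]
brush side 0.88 [539.2 192.6   5. ]
grip top 0.62 [567.6 194.    9.4]
grip side 0.69 [567.6 196.7   9.5]
grip side 0.17 [603.1 226.5  12.6]
head top 0.68 [704.  217.4   6.4]
head side 0.63 [701.4 222.2  11.2]
button_face side 0.56 [603.  226.8  11.1]
button_face side 0.19 [ 677.1 -238.1    4.8]
kit_tray top 0.6 [ 5.431e+02 -1.942e+02 -1.000e-01]
kit_tray side 0.9 [ 546.9 -191.4   -2. ]
neck_slot top 0.84 [ 670.6 -242.6    4.1]
neck_slot top 0.46 [ 5.348e+02  1.912e+02 -5.000e-01]
neck_slot side 0.87 [ 673.9 -236.4    4.8]
neck_slot side 0.42 [ 546.9 -193.1   -5.3]
pocket top 0.74 [ 718.1 -238.5    6.9]
pocket side 0.84 [ 716.9 -241.     3.2]
spare_head top 0.63 [ 718.1 -132.7    4.8]
spare_head side 0.58 [ 717.9 -130.2    3.8]
pastry_brush top 0.82 [ 328.7 -435.2    3.9]
pastry_brush side 0.62 [ 672.2 -238.7    6.3]
palette_knife top 0.8 [ 480.3 -107.5    5.1]
palette_knife side 0.75 [ 481.7 -104.     3.8]
{'t': 1.1, 'joints': array([ 1.23097309,  0.46747908, -0.01162331,  1.60267535,  0.00601095,
        1.07138805, -0.05629432]), 'joint_veloc
[... 228 characters left out ...]
e+01,
       -5.67044271e-02,  1.14485604e-02,  2.18035109e-05]), 'tcp_pos': array([ 190.09194046, -621.61326819,  177.41618318]), 'tcp_rot': array([ 2.0617753 ,  0.30812449, -2.06181947]), 'contact_force': array([-0.24569843,  0.88643908, -0.511868  ]), 'wrist_torque': array([-0.01330826,  0.03794407, -0.00736638]), 'grip_width': 0.9983225261979346}
top [ 429.9366137   -12.27818901 1430.64496989] [[529.11288138   0.         315.07484553]
 [  0.         529.11288138 237.51607057]
 [  0.           0.           1.        ]]
side [214.85638092 703.25722382 857.39131659] [[442.9081128    0.         324.36021145]
 [  0.         442.9081128  239.7625915 ]
 [  0.           0.           1.        ]]
```

Run:
```python
import cv2,numpy as np
a=cv2.imread("pics/top0.png"); b=cv2.imread("pics/side0.png")
cv2.imwrite("pics/t1.png",cv2.resize(a,(800,600),interpolation=cv2.INTER_CUBIC)); cv2.imwrite("pics/s1.png",cv2.resize(b,(800,600),interpolation=cv2.INTER_CUBIC))
```

```text
(no output)
```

View pics/t1.png

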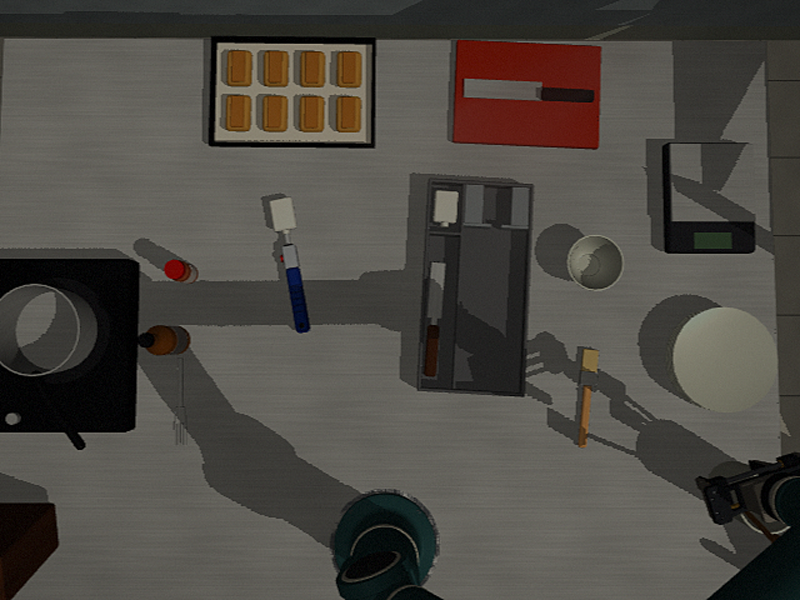

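View pics/s1.png

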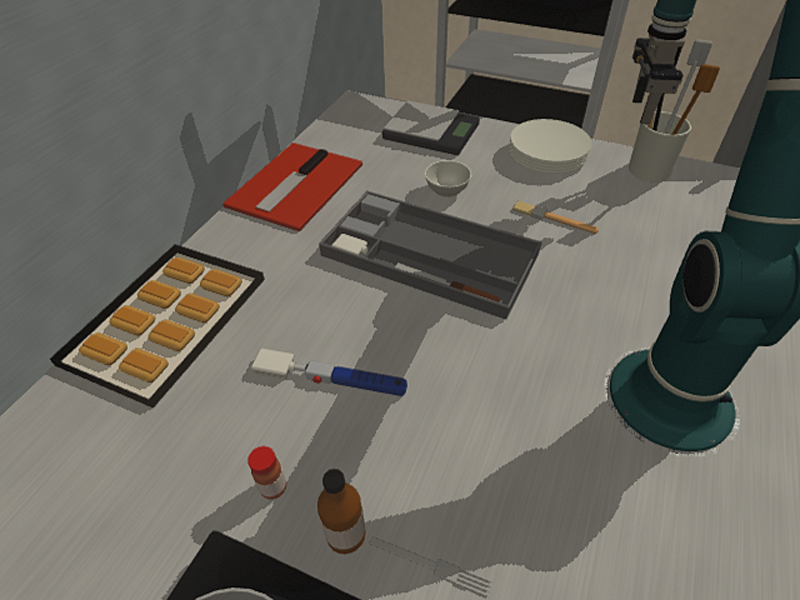

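The top view (800 px wide) shows the brush from about (303,330) to the head at (284,213), with the red button on its left (+y) side. The tray corners are near (428,178), (535,186), (523,396) and (415,390), and the lane and pocket are empty. The side view agrees. Next I'll fit box models to the silhouettes in both views.

```bash
cat > fit.py <<'E'
from h import *
from scipy.optimize import minimize
def box(x0,x1,y0,y1,z0,z1): return np.array([[x,y,z] for x in(x0,x1) for y in(y0,y1) for z in(z0,z1)],float)
TRAY=[box(-225,225,-112,112,0,34)]
def BR(r=0): return [box(-95,95,-15,15,0,26),box(95,130+r,-6,6,9,21),box(129+r,199+r,-25,25,0,24)]
S=4
def proj(cam,X):
    c=viewer.camera_info(cam); q=X@np.array(c["R"]).T+np.array(c["t"]); q=q@np.array(c["camera_matrix"]).T; return q[:,:2]/q[:,2:]
def rend(cam,boxes,p):
    m=np.zeros((480*S,640*S),np.uint8)
    c,s=np.cos(p[3]),np.sin(p[3]); R=np.array([[c,-s,0],[s,c,0],[0,0,1]])
    for b in boxes: cv2.fillConvexPoly(m,cv2.convexHull(((proj(cam,b@R.T+p[:3])+.5)*S).astype(np.int32)),1)
    return m>0
def fit(name,boxes,p0,cams=("top","side")):
    M={}
    for c in cams:
        r=viewer.silhouettes(name,c)
        if r: M[c]=cv2.resize(r[0]["mask"].astype(np.uint8),None,fx=S,fy=S,interpolation=cv2.INTER_NEAREST)>0; print(name,c,round(r[0]["confidence"],2),M[c].sum()//S**2)
    def cost(q):
        p=np.array([q[0],q[1],q[2],q[3]/100]); t=0
        for c in M:
            m=rend(c,boxes,p); t+=1-(m&M[c]).sum()/(m|M[c]).sum()
        return t
    best=None
    q0=np.array([p0[0],p0[1],p0[2],p0[3]*100])
    for k in range(2):
        r=minimize(cost,q0,method="Nelder-Mead",options=dict(initial_simplex=np.vstack([q0]+[q0+d*(-1)**k for d in np.diag([6,6,5,4])]),maxiter=120)); q0=r.x
    q=r.x; return np.array([q[0],q[1],q[2],q[3]/100]), r.fun
E
python3 - <<'E'
from fit import *
viewer.read_camera("top");viewer.read_camera("side")
for n,b,p in (("kit_tray",TRAY,[545,-193,0,-.06]),("brush",BR(),[537,193.5,0,.157])):
    for cams in (("top","side"),("top",),("side",)):
        q,f=fit(n,b,p,cams); print(cams,q.round(3),round(f,3))
E
```

```text
kit_tray top 0.76 12921
kit_tray side 0.62 9344
('top', 'side') [ 5.44934e+02 -1.95927e+02 -2.35300e+00 -5.60000e-02] 0.209
kit_tray top 0.76 12921
('top',) [ 5.44703e+02 -1.96502e+02  1.40900e+00 -5.20000e-02] 0.12
kit_tray side 0.62 9344
('side',) [ 5.43850e+02 -1.89669e+02  3.56900e+00 -5.90000e-02] 0.08
brush top 0.88 1306
brush side 0.62 1930
('top', 'side') [ 5.41938e+02  1.88903e+02 -5.75600e+00  1.91000e-01] 0.272
brush top 0.88 1306
('top',) [ 5.41412e+02  1.89548e+02 -5.57900e+00  1.90000e-01] 0.131
brush side 0.62 1930
('side',) [ 5.43184e+02  1.92650e+02 -2.35300e+00  1.70000e-01] 0.14
```

Run:
```python
from h import *
print(Rn.from_rotvec(robot.observe()["tcp_rot"]).as_matrix().round(2))
by=.172; g=np.array([541,192,0])+27*np.array([np.cos(by),np.sin(by),0])
for s in (1,-1):
    for p,y in (([*g[:2],150],by),([*g[:2],3],by),([600,-225,150],-.056),([510,-225,8],-.056)):
        j=kin.ik(p,down(y+s*np.pi/2)); print(s,None if j is None else np.round(j,2))
```

```text
[[-0.    0.29 -0.96]
 [-0.   -0.96 -0.29]
 [-1.    0.    0.  ]]
1 [ 0.38  0.72 -1.14  1.7   0.71  1.19  0.8 ]
1 [ 0.17  0.77 -0.77  1.8   0.69  0.86  0.81]
1 [ 0.79  0.59 -0.68  1.62  0.41  1.08  1.51]
1 [ 0.82  0.64 -0.6   1.91  0.52  0.75  1.44]
-1 [ 0.18  0.55 -0.78  1.72  0.43  1.06 -2.14]
-1 [-0.    0.68 -0.52  1.81  0.46  0.77 -2.16]
-1 [ 0.43  0.49 -0.17  1.64  0.09  1.02 -1.4 ]
-1 [ 0.46  0.55 -0.14  1.94  0.12  0.66 -1.37]
```

Run:
```python
from h import *
by=.172; g=np.array([541,192,0])+27*np.array([np.cos(by),np.sin(by),0])
robot.goto_joints([-0.37,.468,-.012,1.603,.006,1.071,1.4])
o=robot.observe(); print(o["t"],o["tcp_pos"].round(),Rn.from_rotvec(o["tcp_rot"]).as_matrix()[:,1].round(2))
robot.movep([*g[:2],110],down(by+np.pi/2))
o=robot.observe(); print(o["t"],o["tcp_pos"].round(1),o["joints"].round(2))
im=snap("side","s2.png"); find(["grip","head","button_face","brush"],("side",))
cv2.imwrite("pics/s2c.png",cv2.resize(im[200:400,150:400,::-1],(750,600),interpolation=cv2.INTER_CUBIC))
viewer.read_camera("top"); find(["grip","head","brush"],("top",))
```

```text
4.8583 [616. 208. 177.] [-0.21  0.98 -0.  ]
5.2833 [567.6 196.1 109.8] [-0.38  0.46 -0.01  1.79  0.01  0.9   1.35]
grip side 0.66 [568.  197.3   9.5]
head side 0.7 [701.9 223.   12. ]
button_face side 0.6 [603.7 226.9  12.3]
brush side 0.79 [540.5 192.1   0.9]
grip top 0.89 [568.6 195.1  10.6]
head top 0.74 [706.8 220.3   8.3]
head top 0.6 [566.6 195.8   9.9]
brush top 0.78 [537.7 191.3  -3.4]
```

View pics/s2c.png

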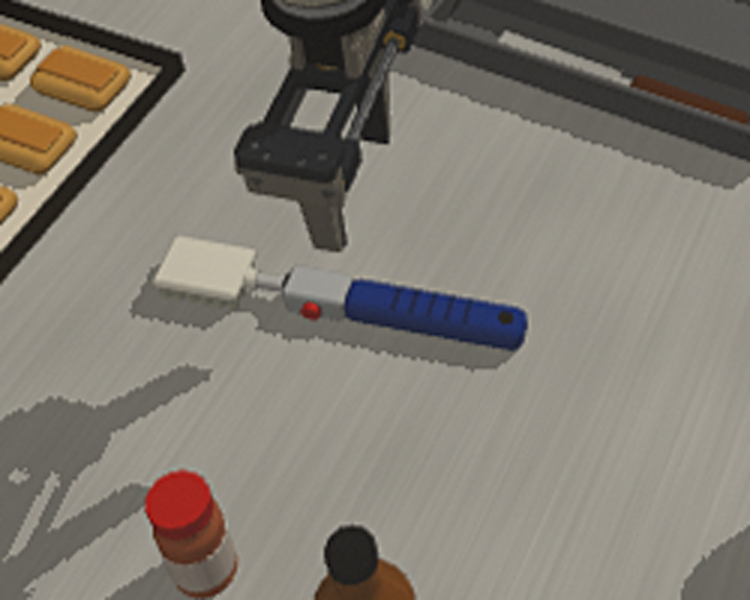

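The side crop shows the open gripper above the handle. The button is at (312,310) and faces the camera, and the blue grip starts at (350,300). The networks agree with the earlier estimate, so I'll grasp now.

Run:
```python
from h import *
p=robot.observe()["tcp_pos"]
robot.servo_line([p[0],p[1],30],feed=120); robot.servo_line([p[0],p[1],3],feed=40)
print(robot.observe()["contact_force"].round(1))
grip(0.0,25); o=robot.observe(); print(o["grip_width"]*92, o["tcp_pos"].round(1))
robot.servo_line([p[0],p[1],90],feed=80); robot.hold(.2)
o=robot.observe(); print(o["t"],o["contact_force"].round(1),o["wrist_torque"].round(2),o["tcp_pos"].round(1))
im=snap("side","s3.png"); viewer.read_camera("top")
find(["grip","head","button_face","brush"])
cv2.imwrite("pics/s3c.png",cv2.resize(im[160:360,150:400,::-1],(750,600),interpolation=cv2.INTER_CUBIC))
```

```text
[ 0.4 -0.1 -0.2]
0.8024166553042397 [568.1 196.8   3. ]
10.1667 [ 0.7  0.4 -0.2] [ 0.11 -0.14  0.01] [567.8 196.7  89.5]
grip top 0.65 [566.8 195.5  11. ]
grip side 0.76 [566.5 196.   11.4]
head top 0.57 [4.284e+02 4.445e+02 3.000e-01]
head top 0.55 [ 542.8 -195.3   -1.3]
head side 0.89 [701.5 220.8   8.6]
button_face side 0.58 [568.1 196.6  13. ]
button_face side 0.38 [603.9 223.3  12.2]
brush top 0.62 [5.375e+02 1.914e+02 4.000e-01]
brush side 0.9 [538.4 191.4   1.3]
brush side 0.36 [428.7 449.7  -4.4]
```

View pics/s3c.png

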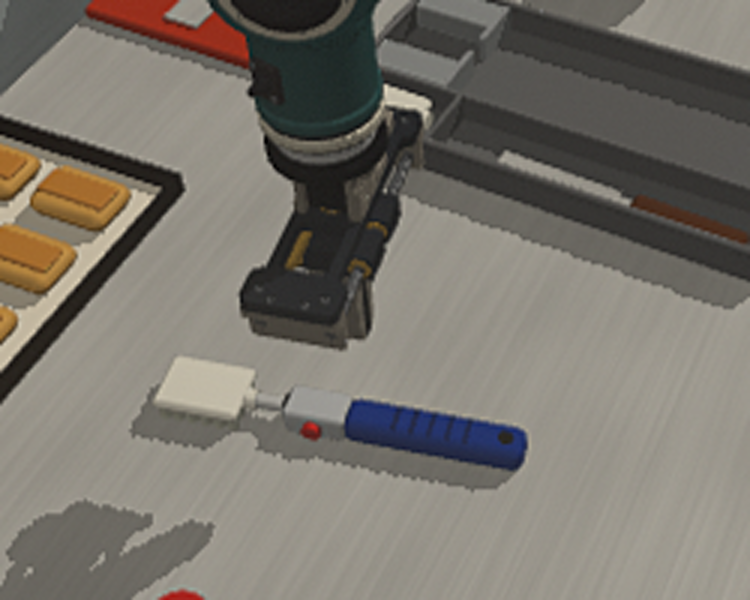

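Run:
```python
from h import *
f=lambda X:((px("side",X)-[150,160])*3).round()
g=lambda X:((px("side",X)-[150,200])*3).round()
d=np.array([-np.sin(.172),np.cos(.172),0])
for z in (60,90,109,120,130): print(z,"closed",f([567.8,196.7,z]),"open@110", [g(np.array([567.6,196,z])+s*d) for s in (52,-52)])
o=robot.observe();print(o["joints"].round(3),o["tcp_pos"],Rn.from_rotvec(o["tcp_rot"]).as_matrix().round(2),o["grip_width"])
```

```text
60 closed [363. 383.] open@110 [array([342., 319.]), array([385., 210.])]
90 closed [360. 358.] open@110 [array([337., 294.]), array([382., 185.])]
109 closed [357. 342.] open@110 [array([334., 278.]), array([379., 168.])]
120 closed [355. 332.] open@110 [array([333., 269.]), array([378., 159.])]
130 closed [354. 323.] open@110 [array([331., 260.]), array([377., 150.])]
[-0.38   0.486 -0.012  1.798  0.007  0.857  1.347] [568.04533015 196.74326478  89.98893104] [[-0.   -0.17  0.99]
 [-0.    0.99  0.17]
 [-1.   -0.   -0.  ]] 0.004195761214318895
```

Run:
```python
from h import *
d=np.array([-np.sin(.172),np.cos(.172),0])
def crop(f,base,pts):
    im=cv2.imread("pics/"+f); u,v=px("side",base).astype(int); x0,y0=u-40,v-75
    c=cv2.resize(im[y0:y0+100,x0:x0+66],(396,600),interpolation=cv2.INTER_CUBIC)
    for X,col in pts:
        q=((px("side",X)-[x0,y0]+.5)*6).astype(int); cv2.circle(c,tuple(int(i) for i in q),3,col,-1)
    return c
A=np.array([567.6,196.1,109.8]);B=np.array([568,196.7,89.8]);k=np.array([0,0,1.])
ca=crop("s2.png",A,[(A+s*50*d+z*k,(0,255-z*4,z*4+50)) for s in(1,-1) for z in (0,20,40)])
cb=crop("s3.png",B,[(B+z*k,(0,255-z*4,z*4+50)) for z in (0,20,40)])
cv2.imwrite("pics/cmp.png",np.hstack([ca,cb]))
```

```text
(no output)
```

View pics/cmp.png

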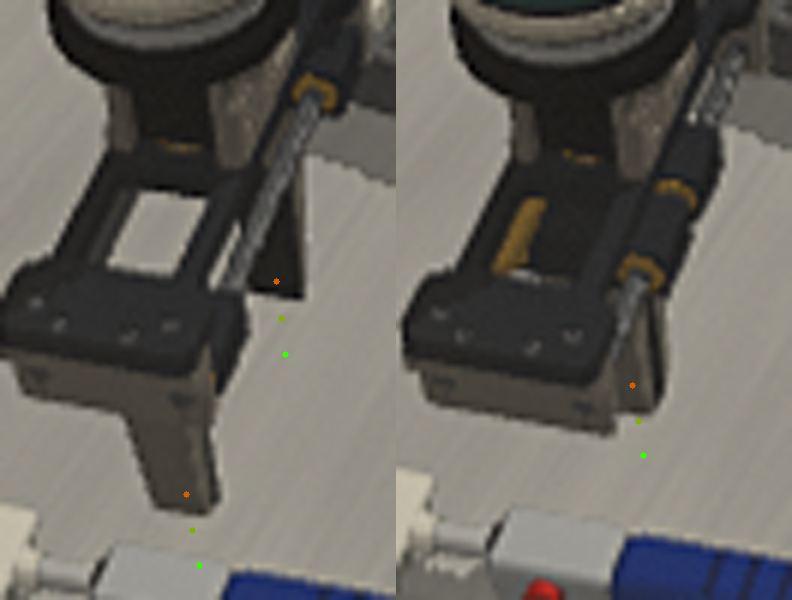

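The overlay shows the real fingertips about 25–30 mm above the reported TCP: the near tip is at (185,512) and the z=0 marker at (199,565). The fingers therefore closed above the handle. I'll check the offset in the top view.

Run:
```python
from h import *
grip(1.0,25)
im=snap("top","t4.png"); snap("side","s4.png"); o=robot.observe(); B=o["tcp_pos"]; print(o["t"],B.round(1))
d=np.array([-np.sin(.172),np.cos(.172),0]);k=np.array([0,0,1.])
u,v=px("top",B).astype(int); x0,y0=u-50,v-50
c=cv2.resize(im[y0:y0+100,x0:x0+100,::-1],(600,600),interpolation=cv2.INTER_CUBIC)
for s in (1,-1):
  for r in (46,64):
    for z in (0,28):
        q=((px("top",B+s*r*d+z*k)-[x0,y0]+.5)*6).astype(int); cv2.circle(c,tuple(int(i) for i in q),3,(0,255-8*z,8*z),-1)
cv2.imwrite("pics/t4c.png",c)
```

```text
12.1417 [568.  196.8  90. ]
```

View pics/t4c.png

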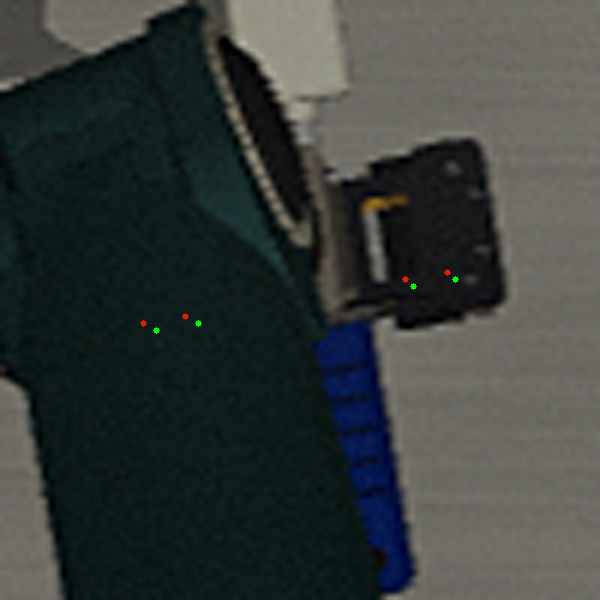

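The top view shows the -y end of the gripper body at (493,228), where I predicted (493–500, 234–242). The lateral position is therefore right and the error is in height alone. I'll find the true tip height with a guarded descent around the handle, then grip.

Run:
```python
from h import *
p=robot.observe()["tcp_pos"]
robot.servo_line([p[0],p[1],2],feed=120); robot.hold(.1); f0=robot.observe()["contact_force"]
z=2
while z>-34:
    z-=2; robot.servo_line([p[0],p[1],z],feed=40)
    o=robot.observe(); df=o["contact_force"]-f0
    if abs(df[2])>2.5: break
print(z,df.round(1),o["tcp_pos"].round(1),o["t"])
viewer.read_camera("side"); im=snap("side","s5.png")
u,v=px("side",p*[1,1,0]).astype(int); cv2.imwrite("pics/s5c.png",cv2.resize(im[v-75:v+45,u-80:u+80,::-1],(800,600),interpolation=cv2.INTER_CUBIC))
```

```text
-34 [0.4 0.3 1.2] [567.9 196.8 -34.2] 17.625
```

View pics/s5c.png

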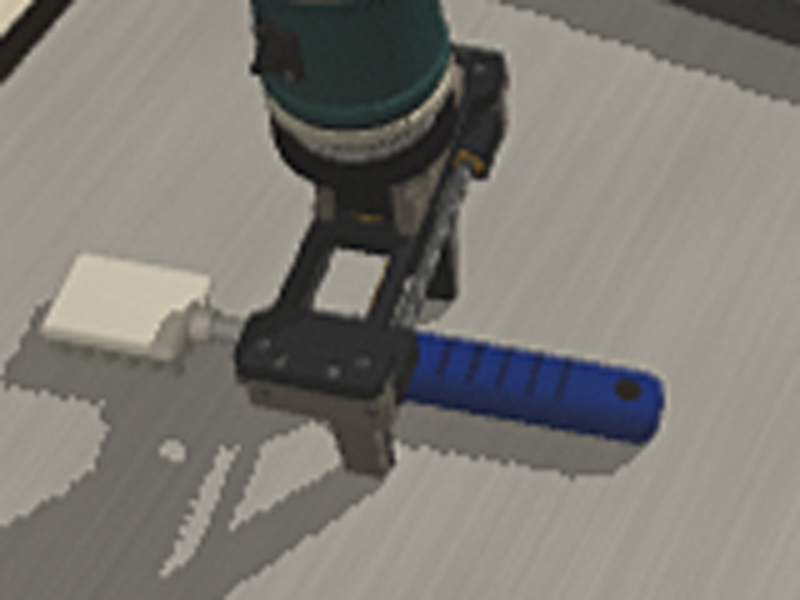

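At reported z = -34 the finger tip just meets its own shadow on the table, near (380,480). The true tip is therefore about 33–34 mm above the reported TCP. I'll grip here; the brush underside is then at reported z + 34.

Run:
```python
from h import *
p=robot.observe()["tcp_pos"]
grip(0.0,25); o=robot.observe(); print(o["grip_width"]*92,o["tcp_pos"].round(1),o["contact_force"].round(1))
if o["grip_width"]*92>20:
    robot.servo_line([p[0],p[1],-4],feed=60); robot.servo_line([p[0],p[1],36],feed=100); robot.hold(.1)
    o=robot.observe(); print(o["t"],o["contact_force"].round(1),o["wrist_torque"].round(2),o["tcp_pos"].round(1))
    im=snap("side","s6.png"); viewer.read_camera("top")
    find(["grip","head","button_face","brush"]); find(["neck_slot","pocket","kit_tray"])
```

```text
30.333036032765392 [568.1 196.8 -34. ] [-0.7  0.4 -0. ]
19.9833 [ 0.5  0.  -2.7] [ 0.1  -0.19  0.04] [567.3 196.5  35.3]
grip top 0.95 [567.8 195.   79.9]
grip side 0.95 [568.2 195.4  80.6]
head top 0.63 [703.7 218.7  72. ]
head side 0.81 [701.  220.1  78.4]
brush top 0.8 [535.6 189.3  66.1]
brush side 0.64 [426.5 447.5  -4.3]
brush side 0.63 [539.3 192.6  70.9]
neck_slot top 0.65 [ 672.6 -242.8    9.4]
neck_slot side 0.68 [ 673.1 -238.1    2.7]
pocket top 0.84 [ 720.4 -240.2    7.8]
pocket side 0.79 [ 720.3 -242.7    4. ]
pocket side 0.7 [ 673.4 -238.2    2.4]
kit_tray top 0.75 [ 544.  -198.2    2. ]
kit_tray side 0.96 [ 5.460e+02 -1.899e+02 -5.000e-01]
kit_tray side 0.4 [ 719.2 -129.5    5.5]
```

Run:
```python
from h import *
im=cv2.imread("pics/top0.png"); ms=cv2.imread("pics/side0.png"); th=-.056; c,s=np.cos(th),np.sin(th); O=np.array([544.2,-194.7])
def W(x,y,z): return [O[0]+c*x-s*y,O[1]+s*x+c*y,z]
out=[]
for cam,img in (("top",im),("side",ms)):
    u,v=px(cam,W(170,-20,20)).astype(int); w2,h2=33,50; x0,y0=u-w2,v-h2; k=6
    cr=cv2.resize(img[y0:y0+100,x0:x0+66],None,fx=k,fy=k,interpolation=cv2.INTER_CUBIC)
    for R,col in ([(135,220,-67,-7,34),(0,255,0)],[(129,135,-48,-26,34),(0,0,255)],[(-225,225,-112,112,34),(255,255,0)]):
        P=[((px(cam,W(x,y,R[4]))-[x0,y0]+.5)*k).astype(int) for x,y in ((R[0],R[2]),(R[1],R[2]),(R[1],R[3]),(R[0],R[3]))]
        cv2.polylines(cr,[np.array(P,np.int32)],True,col,1)
    out.append(cr)
cv2.imwrite("pics/tray.png",np.hstack(out))
```

```text
(no output)
```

View pics/tray.png

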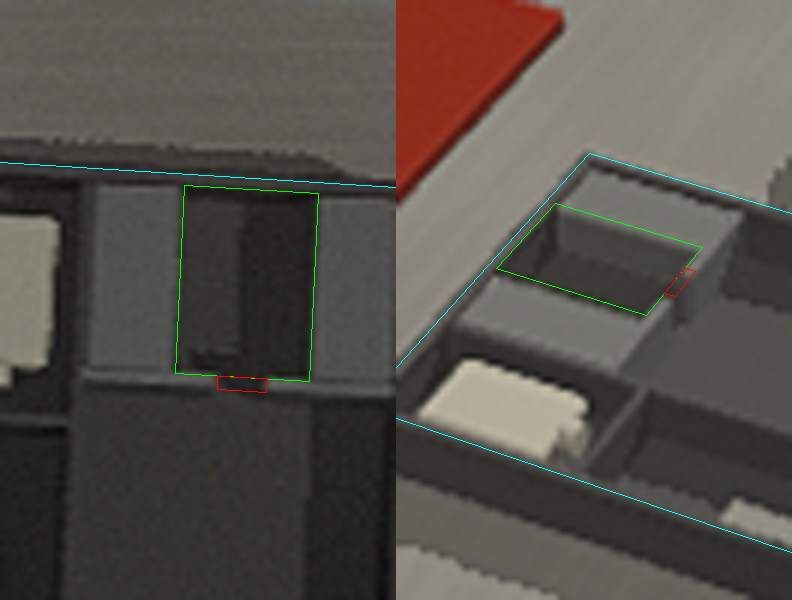

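The overlay outlines (green pocket, red slot, cyan rim) match the edges in both views to within about 1–2 mm. The tray pose is (544.2, -194.7, yaw -0.056). I'll carry the brush over and check it from a hover.

```bash
cat >> h.py <<'E'
TH=-.056; O=np.array([544.2,-194.7])
def W(x,y,z): return np.array([O[0]+np.cos(TH)*x-np.sin(TH)*y,O[1]+np.sin(TH)*x+np.cos(TH)*y,z])
def T(p):
    q=np.array(p)[:2]-O; return np.array([np.cos(TH)*q[0]+np.sin(TH)*q[1],-np.sin(TH)*q[0]+np.cos(TH)*q[1],p[2]])
ROT=down(TH+np.pi/2)
def locate(names,cams=("top","side")):
    for c in cams: viewer.read_camera(c)
    for n in names:
        for c in cams:
            for r in viewer.pinpoint(n,c)[:1]: print(n,c,round(r["confidence"],2),"tray frame",T(w(c,r["at"])).round(1))
E
python3 - <<'E'
from h import *
robot.servo_line(W(42,-37,38),feed=250,rotation=ROT)
robot.servo_line(W(42,-37,12),feed=80); robot.hold(.15)
o=robot.observe(); print(o["t"],T(o["tcp_pos"]).round(1),o["tcp_pos"].round(1),o["joints"].round(2),o["grip_width"]*92)
locate(["head","grip","brush","button_face"])
im=snap("side","s7.png"); u,v=px("side",W(120,-37,20)).astype(int)
cv2.imwrite("pics/s7c.png",cv2.resize(im[v-60:v+60,u-80:u+80,::-1],(800,600),interpolation=cv2.INTER_CUBIC))
E
```

```text
23.2833 [ 42.4 -37.1  12.3] [ 584.4 -234.2   12.3] [ 0.27  0.63  0.08  1.77 -0.07  0.75  1.9 ] 29.695790691996546
head top 0.86 tray frame [179.9 -40.   51.7]
head side 0.86 tray frame [176.2 -34.2  56.3]
grip top 0.71 tray frame [  65.5 -242.8    0.4]
grip side 0.67 tray frame [ 43.  -38.4  60.1]
brush top 0.58 tray frame [  9.7 -38.8  45.9]
brush side 0.9 tray frame [ 13.9 -36.6  45.3]
button_face top 0.61 tray frame [  61.4 -240.8   -0.6]
button_face side 0.51 tray frame [ 84.  -15.9  52.9]
```

View pics/s7c.png

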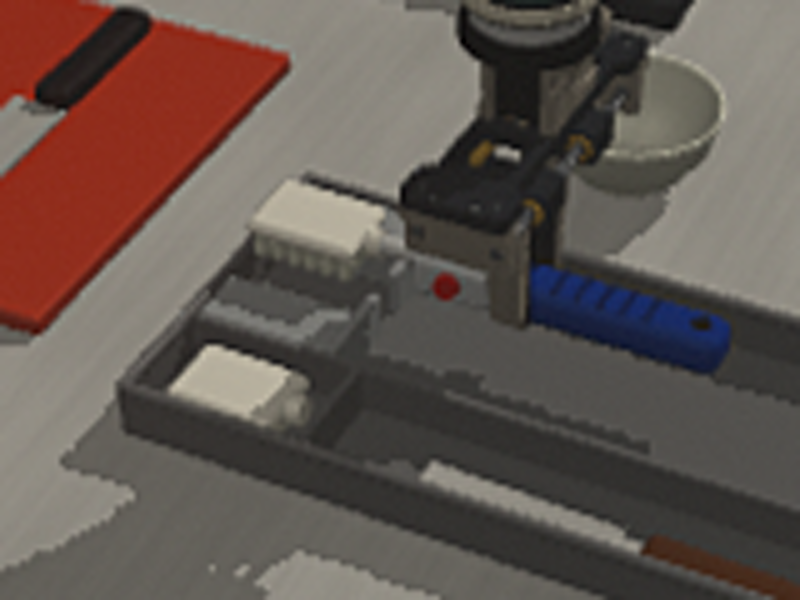

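The side crop shows the head squarely over the pocket and the brush level; the button at (445,287) is clear of the fingers. The networks put the head at about (178,-37) in the tray frame, so I'll lower it.

Run:
```python
from h import *
f0=robot.observe()["contact_force"]
robot.servo_line(W(42,-37,-15),feed=80); print((robot.observe()["contact_force"]-f0).round(1))
robot.servo_line(W(42,-37,-26),feed=40); z=-26
while True:
    o=robot.observe(); df=o["contact_force"]-f0; print(z,df.round(1),o["tcp_pos"][2].round(1))
    if df[2]>2 or z<=-32: break
    z-=1; robot.servo_line(W(42,-37,z),feed=30)
print(o["t"],o["wrist_torque"].round(2))
locate(["head","brush"])
```

```text
[ 0.5  1.4 -0.2]
-26 [ 0.3  1.  -1.6] -26.2
-27 [ 0.8  1.9 -1.3] -26.9
-28 [ 0.8  1.3 -1. ] -28.0
-29 [-0.1  1.2 -0.1] -29.0
-30 [-2.2  2.2  6.8] -29.0
25.7417 [ 0.22  0.36 -0.  ]
head top 0.92 tray frame [180.6 -40.1  12.7]
head side 0.68 tray frame [-203.4 -252.6   -1.8]
brush top 0.6 tray frame [ 11.  -38.4   4.1]
brush side 0.91 tray frame [ 13.  -35.3   4.8]
```

Run:
```python
from h import *
grip(0.6,30); robot.servo_line(W(42,-37,-28),feed=30); robot.hold(.35)
o=robot.observe(); print(o["t"],o["contact_force"].round(1),o["grip_width"]*92)
im=snap("side","s8.png"); locate(["head","brush","button_face"])
robot.servo_line(W(84,-37,-28),feed=80); o=robot.observe(); print(o["t"],o["contact_force"].round(1),T(o["tcp_pos"]).round(1))
im=snap("side","s9.png"); u,v=px("side",W(110,-37,20)).astype(int)
cv2.imwrite("pics/s9c.png",cv2.resize(im[v-50:v+50,u-65:u+65,::-1],(780,600),interpolation=cv2.INTER_CUBIC))
```

```text
27.1917 [ 0.1 -0.3  0.9] 55.140048373302214
head top 0.68 tray frame [181.5 -35.3  15.7]
head side 0.51 tray frame [174.4 -37.   15.9]
brush top 0.84 tray frame [ 11.4 -38.8   2.5]
brush side 0.56 tray frame [ 13.  -37.3   8.4]
button_face side 0.59 tray frame [ 83.6 -14.   15.9]
28.3167 [-0.3  0.3  0.2] [ 83.4 -37.  -28.3]
```

View pics/s9c.png

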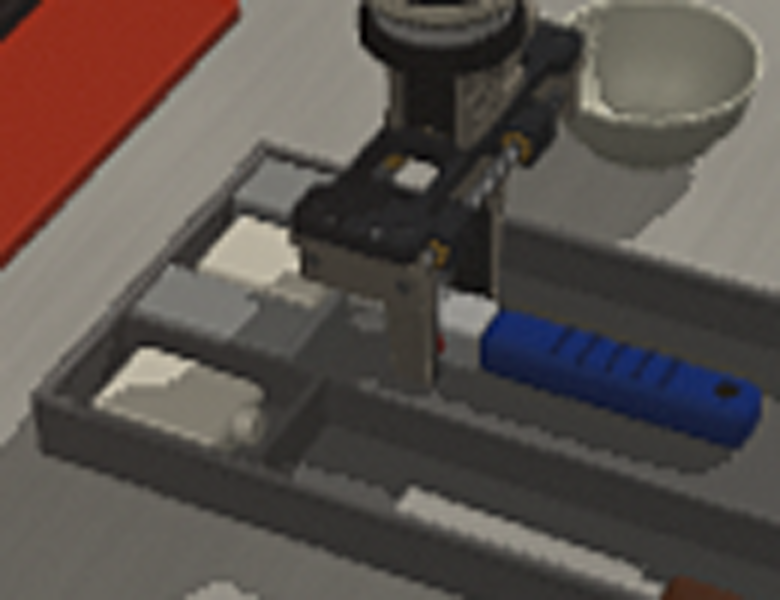

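The crop shows the head down in the pocket at (255,255) and the near finger beside the button, with a red edge visible at (440,343). The network puts the button at tray x = 83.6 and the TCP is at 83.4. Next I'll squeeze and draw.

Run:
```python
from h import *
f0=robot.observe()["contact_force"]
grip(0.0,35); o=robot.observe(); print(o["grip_width"]*92,(o["contact_force"]-f0).round(1))
if o["grip_width"]*92<32:
    x=84-20; robot.servo_line(W(x,-37,-28),feed=60); o=robot.observe(); print(x,(o["contact_force"]-f0).round(1))
    x=84-104; robot.servo_line(W(x,-37,-28),feed=70); 
    while True:
        o=robot.observe(); df=o["contact_force"]-f0; print(x,T(o["tcp_pos"]).round(1),df.round(1))
        if df[0]>9 or x<84-120: break
        x-=2; robot.servo_line(W(x,-37,-28),feed=40)
    print(o["t"]); robot.hold(.1); locate(["head","brush","button_face"])
```

```text
31.7169817016237 [-0.9  0.8  0.9]
64 [-0.7 -0.4  1.1]
-20 [-20.4 -37.  -28. ] [-1.  -0.6  2.8]
-22 [-21.7 -37.  -28. ] [ 2.  -0.1 -0. ]
-24 [-23.6 -36.9 -28. ] [ 3.5 -0.9 -0.7]
-26 [-23.6 -37.  -27.6] [ 7.3 -0.6 -3.1]
-28 [-23.6 -37.1 -27.1] [10.4 -0.8 -3.6]
31.6833
head side 0.75 tray frame [169.6 -39.8  16.3]
brush top 0.69 tray frame [-95.9 -38.6   3.4]
brush side 0.55 tray frame [-95.8 -37.    4.7]
```

The head is at 169.6 and the brush origin at -95.8, so the rod is out about 100 mm, and a firm stop was felt. Now I'll let the button out, move clear of it and grip near the balance point.

Run:
```python
from h import *
robot.servo_line(W(-24.5,-37,-28),feed=40); robot.hold(.1)
grip(0.6,35); robot.hold(.1); robot.servo_line(W(-55.5,-37,-28),feed=70)
o=robot.observe(); print(o["t"],T(o["tcp_pos"]).round(1),o["contact_force"].round(1))
locate(["head","brush","button_face"])
im=snap("side","s10.png"); u,v=px("side",W(20,-37,20)).astype(int)
cv2.imwrite("pics/s10c.png",cv2.resize(im[v-60:v+60,u-80:u+80,::-1],(800,600),interpolation=cv2.INTER_CUBIC))
```

```text
33.7417 [-55.4 -37.2 -27.8] [-0.4 -1.   0.5]
head top 0.87 tray frame [173.5 -37.6  11.8]
head side 0.82 tray frame [170.7 -37.9  14.5]
brush top 0.98 tray frame [-95.2 -40.7   3.8]
brush side 0.79 tray frame [-95.2 -42.8   5.7]
button_face side 0.54 tray frame [-26.7 -17.4  16. ]
```

View pics/s10c.png

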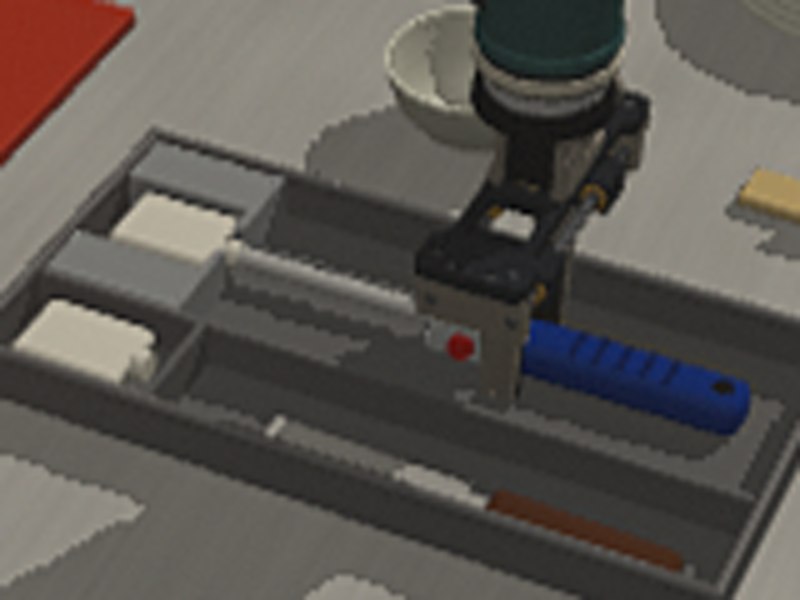

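The crop shows the rod drawn long, the head still in the pocket, the red button standing out at (460,347) and the finger clear of it. I'll grip, ease the head forward and lift.

Run:
```python
from h import *
grip(0.0,45); o=robot.observe(); print(o["grip_width"]*92)
if 26<o["grip_width"]*92<34:
    robot.servo_line(W(-48.5,-37,-28),feed=30); robot.hold(.1)
    robot.servo_line(W(-48.5,-37,5),feed=40); o=robot.observe(); print(o["t"],o["contact_force"].round(1),o["wrist_torque"].round(2))
    robot.servo_line(W(-48.5,-37,105),feed=80); robot.hold(.3)
    o=robot.observe(); print(o["t"],o["contact_force"].round(1),o["wrist_torque"].round(2),o["grip_width"]*92)
    locate(["head","brush","button_face","grip"])
    im=snap("side","s11.png"); u,v=px("side",W(50,-37,130)).astype(int)
    cv2.imwrite("pics/s11c.png",cv2.resize(im[v-60:v+60,u-80:u+80,::-1],(800,600),interpolation=cv2.INTER_CUBIC))
```

```text
29.505298306149104
36.15 [-0.4 -0.3 -2.7] [ 0.1  -0.13  0.01]
37.85 [ 0.5  0.1 -1.9] [ 0.07 -0.11 -0.02] 29.735212828899954
head top 0.9 tray frame [183.3 -36.8 145.3]
head side 0.81 tray frame [179.4 -39.4 147.4]
brush top 0.87 tray frame [-87.3 -38.1 137.1]
brush side 0.68 tray frame [-88.8 -37.1 136.6]
button_face top 0.19 tray frame [-153.8  633.     0.7]
grip top 0.32 tray frame [165.1  72.8   4.5]
grip side 0.69 tray frame [-57.9 -38.5 146.1]
```

View pics/s11c.png

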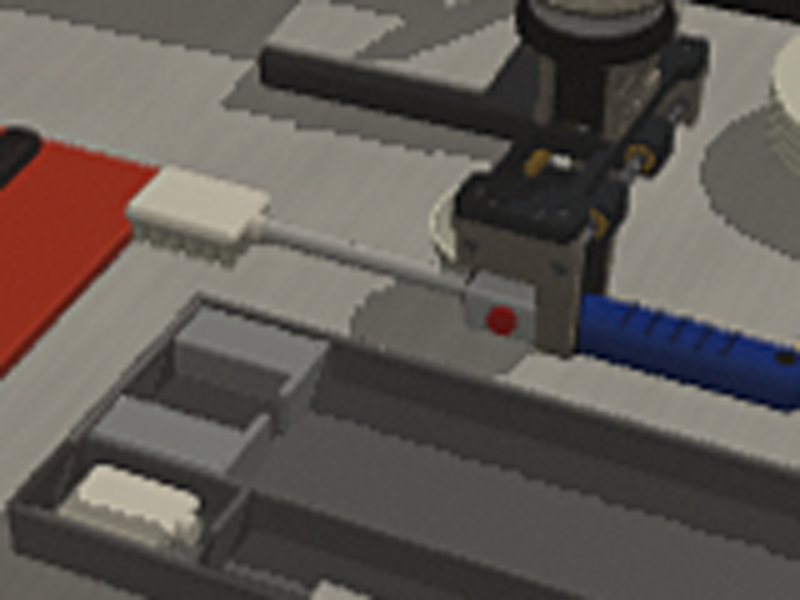

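Run:
```python
from h import *
print(np.abs(robot.observe()["joint_velocities"]).max()); robot.job_done()
```

```text
0.001654716872461721
the job is handed in; nothing more can be done
```

The job is done and handed in: the brush is locked long at the second stop and held level, its underside about 137 mm above the table. `job_done` gives no verdict, so this rests on my own checks below.

**What I did:** I laid the brush in the tray lane with its head in the pocket and let go. I then squeezed the button and drew the handle back to a firm stop (about 10 N). With the button let out, I regripped about 40 mm in front of the origin, eased the head 7 mm off the wall and lifted. The last clock reading before hand-in was 37.9 s of the 61 s.

**Last checks:**
- **Rod length:** origin to head measured about 269 mm against 264 mm nominal, which fits the second stop within the networks' error.
- **Lock:** the red button shows standing out in the last picture.
- **Level and height:** the head centre is at about 146 mm, and the brush is clear of the tray.
- **Grip:** the fingers hold a width of 29.7 mm, and the arm was still at hand-in.

**What disagreed or failed:**
- **Tool height:** the reported TCP height was about 33 mm lower than the real fingertips. My first grasp therefore closed on air above the handle. I found the offset in the pictures and corrected for it.
- **Stray detections:** the networks' few wrong hits on the head, grip and button were ignored.
- **Other utensils:** I did not measure them again at the end. The pictures showed no sign that any had moved.

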